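# Fish the screed bar out of the decked tool caddy

### The arm

A 6-joint arm with a two-finger parallel gripper is mounted at the origin on a cart in front of the work surface, level with it; the furniture and walls round the work are solid. World frame = base frame: x ahead of the robot, y to its left, z up, the work surface at z = 0. Lengths are in m, angles in rad, forces in N, time in s.
With the tool pointing down it reaches from about 0.4 to 0.825 m from the base axis. Payload 7 kg.
Tool frame: the origin (TCP) lies at the centre of the arm's flange, where the gripper is bolted on; the fingertips stand 178 mm ahead of it and the grasp point (between the pads) lies 159 mm ahead of it; x points along the fingers, y is the direction in which the jaws open and shut, and the axes are right-handed (so a half turn about x gives the same grasp; the last joint's range is limited). The gripper opens to 88 mm and grips with 3 to 60 N. Pads are 19 mm wide; open, the fingers measure 130 mm over their backs; the gripper's body (78 mm by 193 mm) begins 47 mm behind the grasp point.
Start: joints at [1.58, 0.359, 0.012, 0, -1.224, -0.288], TCP at [0.186, 0.649, 0.405] pointing down, gripper open.
Joint ranges: [-3.07, 3.07], [-1.43, 2.12], [-1.02, 1.25], [-3.03, 1.67], [-3.05, -0], [-3.03, 3.03]. Speed limits (rad/s): [2.39, 2.39, 3.01, 3.14, 3.14, 3.14].

### API

Orientations are given as [roll, pitch, yaw] about the fixed x, y, z axes, in that order (R = Rz(yaw) Ry(pitch) Rx(roll)).
In Python, from station import status, viewer, arm gives the robot as it stands. The module is installed in compiled form; this text tells all that it offers.
- The arm moves only by the tool apply_moves, never from a script. Its argument "commands" is a list of rows, each an object of numbers: "dx", "dy", "dz": the shift along the world's x, y, z in mm; "spin": the turn about the world's z in degrees; "hand": the closure, from 0 (fully open) to 1 (shut). A call has exactly 5 rows; each row shifts and turns the commanded pose from where the row before left it; what a row does not reach is not made up. A row lasts 1/8 s, in which the tool goes at most 62.5 mm and 10.7 degrees, less where a joint would pass 70% of its speed; a pose out of reach is approached as far as the arm can. A call is refused whole if a number of a shift passes 62.5 or a number of a turn 10.7, either way. A call with a gripper value outside its range is refused whole. The fingers move at their own pace and stop on an object; "grip_force" is the grip in N (left out, the last holds). Time passes only in rows, so rows that do not move let the fingers close, or fill a call up. It gives the time, the measured TCP pose, the force and the opening at its end, in the units of the state.
- status.get_state(): the state, without advancing time (a new reading comes with each control period).
- viewer.grab_frame(name): name is "scene" or "top" or "wrist"; returns the picture (420x560x3 uint8, red, green, blue); there is no depth.
- viewer.camera_info(name): a dict with "fx", "fy", "cx", "cy" (pixels), "D" ([k1, k2, p1, p2, k3] as OpenCV has them; the pictures are not rectified), "eye" and "attitude" of the camera in the world; the wrist camera has in their place "T_tool_cam" (4x4, takes a point from camera to tool coordinates, whose origin is the TCP and whose axes are the tool frame's). Camera axes: x right, y up, looking along -z (the intrinsics and any distortion apply to the point x, -y, -z); pixel columns grow to the right and rows downward; lengths in m; the calibration is good to about 2 mm. A picture is of the moment at which its call begins: read the wrist's pose just before it. camera_info takes no time and is no camera call.
- arm.job_done(): hands the job in, once; it reports no verdict.
The state is a dict: "t": time; "q": joint angles; "qd": joint speeds; "joint_efforts": joint torques, N m; "eef_pos": TCP position; "ee_rot": TCP orientation; "force": force on the tool from outside, world axes, zero at the start; "moment": the same for the moment, N m; "width": finger opening in m.
Only numpy, scipy, OpenCV 4.12 (cv2) and the standard library are available. Lean on these libraries where they do the work, as an engineer would, in place of code of your own. Each camera call takes 0.05 s, during which the arm holds its last target.

### The job

The wooden screed bar (a flat strip with a grip rib in the middle) lies in the low plywood tool caddy with both its ends under the caddy's end decks, so it cannot be lifted straight out. Grasp it, slide and tilt it so that one end comes up through the mouth before the other, and finish while still holding it, level and still, with the whole bar at least 10 cm above the decks. Do not force the bar against the caddy, do not lift, tip or shift the caddy, and leave the soaps beside it where they are.

Things in the scene. Friction and masses are not known exactly. Their poses are not given: they have to be found in the camera images.
- caddy: Low loose plywood tool caddy, 1.8 kg, 374 mm long (its y) x 164 wide (x). Origin: centre of its underside, z up. Floor top at z = 6 mm. Inside: y -175 to 175, x -70 to 70. Each end is roofed by a fixed deck (underside z = 52, top 60) that reaches in to y = +-90, leaving an open mouth 180 mm long over the full inner width. Beside the mouth the side walls (12 thick) are 40 high. Both ends are alike.
- deck_edge_a (a point): Middle of the inner edge of the caddy's +y deck, on its top (caddy frame: 0, 90, 60 mm). Below that deck the caddy is hollow for 85 mm beyond this edge.
- deck_edge_b (a point): The same on the caddy's -y deck (caddy frame: 0, -90, 60 mm).
- bar_grip (a point): Grip point of the loose wooden screed bar (about 0.2 kg), mid-width of its rib, 30 mm above its underside. The bar: strip 250 mm long (its y) x 26 wide x 10 thick; in the middle a rib 70 long, 16 wide (pinch it across this width), its top 40 above the underside. At the start it lies on the caddy's floor within 10 mm and 0.05 rad of centred, long axes alike, each end 25 to 45 mm under a deck.
- bar_end_a (a point): Centre of the bar's end face at its +y end (125 mm from the middle, 5 mm above the underside).
- bar_end_b (a point): Centre of the bar's end face at its -y end (125 mm from the middle, 5 mm above the underside).
- soap_front: an olive flower-shaped soap, 75 mm across, 35 mm high, loose, standing on the table beside the caddy; origin at the centre of its underside. Leave it alone.
- soap_front_left: a grey-mauve rose-shaped soap, 69 mm across, 34 mm high, loose, standing on the table beside the caddy; origin at the centre of its underside. Leave it alone.
- soap_left: a grey-mauve fluted heart-shaped soap, 57x65 mm, 37 mm high, loose, standing on the table beside the caddy; origin at the centre of its underside. Leave it alone.

How it is judged:
By the outcome, as a careful person would: the job done as asked, in the order asked, and still so for the second after the job is handed in, while the arm keeps its last pose, push and grip.
It also fails if it takes over 40 s, if anything falls off the work surface, if the arm or the gripper's body presses on something with over 40 N, if the wrist force passes 120 N, or if a joint passes its speed limit or range.

## Working session

There is one attempt and no reset: what is moved stays moved. The work goes in short steps, Python scripts to look and compute and a tool call to move; the robot and the scene stay as the last step left them, time stands still between calls to the robot, and variables do not carry over. Pictures are saved under pics/ and viewed, and the job is handed in when it is done.

Besides the shell and the picture viewer there is one more tool, called after "Call:" by a JSON object that holds its "fn" and its "kwargs", one argument or row to a line. apply_moves: Moves the arm, as the interface text tells. Its arguments: {"type":"object","properties":{"commands":{"type":"array","items":{"type":"object","properties":{"dx":{"type":"number"},"dy":{"type":"number"},"dz":{"type":"number"},"spin":{"type":"number"},"hand":{"type":"number"}}}},"grip_force":{"type":"number"}},"required":["commands"]}

```bash
mkdir -p pics; ls; python3 - <<'E'
from station import status, viewer
import cv2
s=status.get_state();print({k:s[k] for k in('t','eef_pos','ee_rot','force','width')})
for n in('scene','top','wrist'):
    f=viewer.grab_frame(n);cv2.imwrite(f'pics/{n}0.png',f[:,:,::-1]);print(n,viewer.camera_info(n))
E
```

```text
pics
{'t': 0.0, 'eef_pos': array([0.18569707, 0.64874334, 0.40371849]), 'ee_rot': array([ 1.65044375,  1.56910454, -1.7700617 ]), 'force': array([-0.24200828, -0.25347861,  0.09311676]), 'width': 0.08774422545968959}
scene {'fx': 444.4939211249417, 'fy': 444.4939211249417, 'cx': 273.1935035895639, 'cy': 214.49762483414813, 'D': array([0.00529565, 0.        , 0.        , 0.        , 0.        ]), 'eye': array([-0.10720046,  0.55036665,  0.56651155]), 'attitude': array([ 9.51837246e-01, -1.92742490e-03, -2.02985439e+00])}
top {'fx': 438.7844708948674, 'fy': 438.7844708948674, 'cx': 280.31827175509056, 'cy': 211.9754008353313, 'D': array([-0.02322983,  0.        ,  0.        ,  0.        ,  0.        ]), 'eye': array([0.33289924, 0.23921995, 1.11213351]), 'attitude': array([ 0.17187401, -0.00799511, -1.54316222])}
wrist {'fx': 292.17640283670744, 'fy': 292.17640283670744, 'cx': 282.8929414283428, 'cy': 214.59674699010094, 'D': array([-0.02565723,  0.        ,  0.        ,  0.        ,  0.        ]), 'T_tool_cam': array([[ 5.18376331e-06,  2.52116865e-01, -9.67696795e-01,
         2.07036112e-02],
       [ 9.99999722e-01,  7.20163943e-04,  1.92983214e-04,
         1.09025001e-04],
       [ 7.45554662e-04, -9.67696527e-01, -2.52116791e-01,
        -6.72724241e-02],
       [ 0.00000000e+00,  0.00000000e+00,  0.00000000e+00,
         1.00000000e+00]])}
```

View pics/scene0.png

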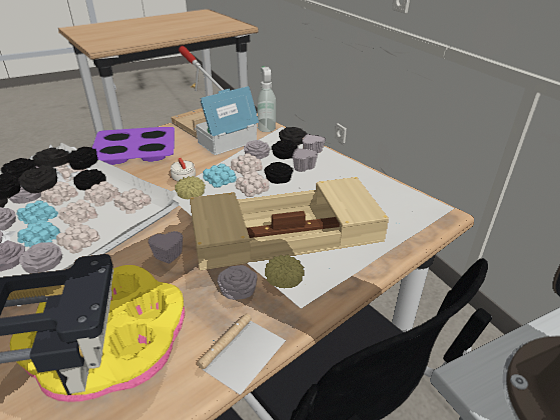

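View pics/top0.png

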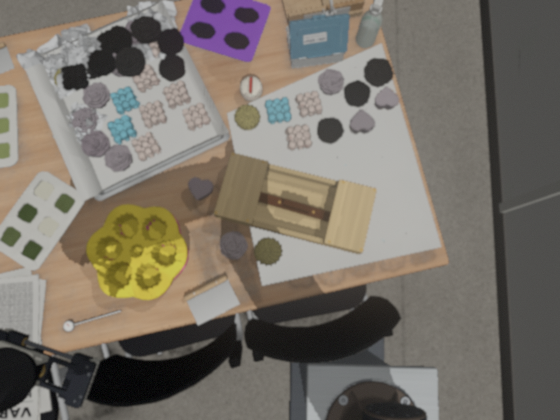

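View pics/wrist0.png

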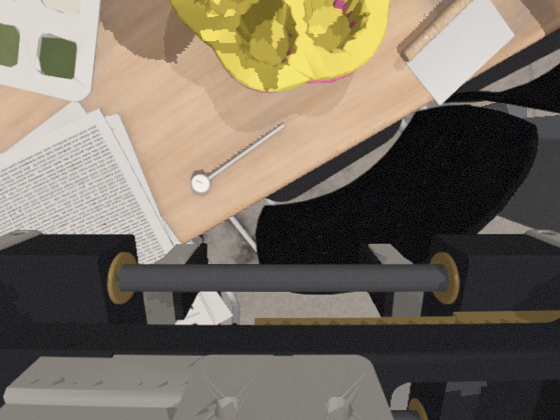

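The scene and top views show the caddy at about (295,203) in the top picture. The dark deck is on the left, the light deck on the right, and the bar's rib is at about (293,203). I'll enlarge that part to measure it.

```bash
cat > h.py <<'E'
import numpy as np,cv2
from scipy.spatial.transform import Rotation as R
from station import viewer,status
def cam(n,s=None):
    c=viewer.camera_info(n)
    K=np.array([[c['fx'],0,c['cx']],[0,c['fy'],c['cy']],[0,0,1.]]);D=np.array(c['D'],float)
    F=np.diag([1,-1,-1.])
    if n=='wrist':
        s=s or status.get_state();Rt=R.from_euler('xyz',s['ee_rot']).as_matrix();T=np.array(c['T_tool_cam'])
        return K,D,Rt@T[:3,:3]@F,Rt@T[:3,3]+s['eef_pos']
    return K,D,R.from_euler('xyz',c['attitude']).as_matrix()@F,np.array(c['eye'])
def ray(C,px,z):
    K,D,Rm,e=C
    u=cv2.undistortPoints(np.array(px,float).reshape(-1,1,2),K,D)[:,0]
    d=np.c_[u,np.ones(len(u))]@Rm.T
    z=np.broadcast_to(z,len(u))
    return e+d*((z-e[2])/d[:,2])[:,None]
def proj(C,P):
    K,D,Rm,e=C
    p=(np.atleast_2d(P)-e)@Rm
    return cv2.projectPoints(p,np.zeros(3),np.zeros(3),K,D)[0][:,0]
E
python3 - <<'E'
import cv2
a=cv2.imread('pics/top0.png')[140:265,205:390];cv2.imwrite('pics/topc.png',cv2.resize(a,None,fx=4.3,fy=4.3,interpolation=cv2.INTER_CUBIC))
a=cv2.imread('pics/scene0.png')[170:275,180:395];cv2.imwrite('pics/scenec.png',cv2.resize(a,None,fx=3.7,fy=3.7,interpolation=cv2.INTER_CUBIC))
E
```

```text
(no output)
```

View pics/topc.png

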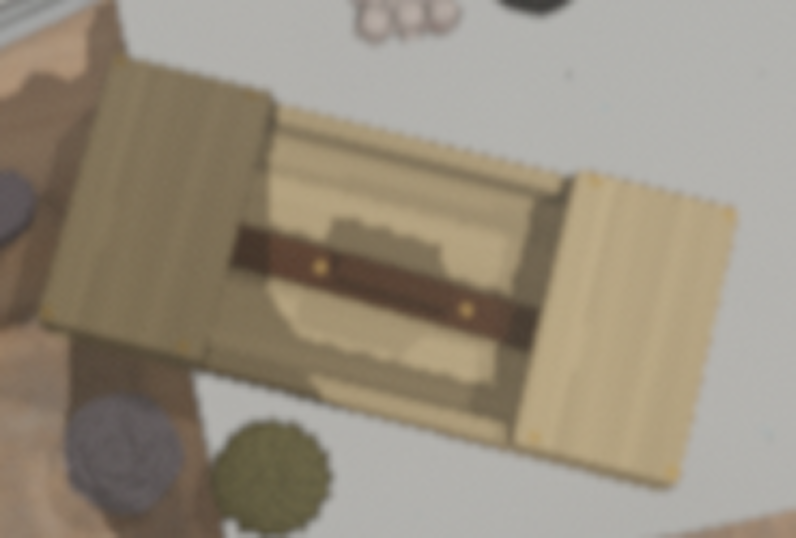

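View pics/scenec.png

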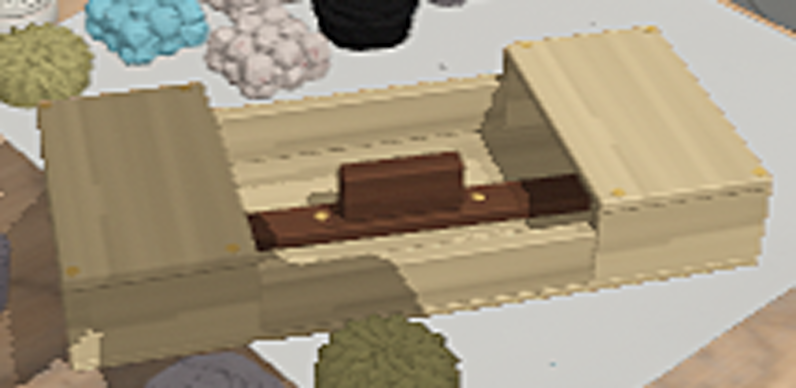

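The deck corners in the enlarged top crop are at about (118,58), (42,322), (735,210) and (672,488). The brass dots on the strip are at (320,266) and (467,309).

```bash
python3 - <<'E'
from h import *
C=cam('top')
f=lambda p:(np.array(p)+.5)/4.3-.5+[205,140]
c=ray(C,f([(118,58),(42,322),(735,210),(672,488),(272,95),(203,368),(575,175),(516,440)]),.06);print(c[:,:2].round(4))
print('centre',c[:4].mean(0),c[4:].mean(0))
L=(c[0]+c[1])/2;Rr=(c[2]+c[3])/2;d=Rr-L;print('len',np.linalg.norm(d),'w',np.linalg.norm(c[0]-c[1]),np.linalg.norm(c[2]-c[3]),'ang',np.degrees(np.arctan2(d[1],d[0])))
for i in((0,1),(2,3),(4,5),(6,7)):
    e=c[i[0]]-c[i[1]];print(np.degrees(np.arctan2(e[1],e[0]))-90)
d=ray(C,f([(320,266),(467,309)]),.016);print('dots',d,d.mean(0),np.linalg.norm(d[1]-d[0]),np.degrees(np.arctan2(*(d[1]-d[0])[[1,0]])))
C=cam('scene');g=lambda p:(np.array(p)+.5)/3.7-.5+[180,170]
d=ray(C,g([(320,215),(478,197)]),.016);print('dots scene',d.mean(0),np.degrees(np.arctan2(*(d[1]-d[0])[[1,0]])))
d=ray(C,g([(41,104),(66,286),(655,30),(772,188)]),.06);print('scene deck',d.round(4),d.mean(0))
s=status.get_state();print(R.from_euler('xyz',s['ee_rot']).as_matrix().round(3))
E
```

```text
[[0.661  0.3602]
 [0.5048 0.3958]
 [0.5813 0.0029]
 [0.4211 0.0397]
 [0.6415 0.2703]
 [0.4812 0.3039]
 [0.5992 0.0949]
 [0.4456 0.1272]]
centre [0.54207599 0.1996607  0.06      ] [0.54186037 0.19905641 0.06      ]
len 0.36589310862110125 w 0.1602058613698123 0.16434095939252572 ang -102.90187291736694
-102.86361268656383
-102.93419816295325
-101.85582658790614
-101.88745300292464
dots [[0.5503742  0.23973295 0.016     ]
 [0.52705619 0.15228025 0.016     ]] [0.53871519 0.1960066  0.016     ] 0.09050803578434578 -104.92975600052641
dots scene [0.53757089 0.19723159 0.016     ] -105.46119521081651
scene deck [[0.6588 0.3613 0.06  ]
 [0.5    0.3995 0.06  ]
 [0.5743 0.0055 0.06  ]
 [0.4143 0.0439 0.06  ]] [0.53682183 0.20255471 0.06      ]
[[-0.    -0.275 -0.961]
 [-0.001 -0.961  0.275]
 [-1.     0.001 -0.   ]]
```

Call:
{"fn": "apply_moves", "kwargs": {
  "commands": [
    {"dx": 35, "dy": -45, "spin": -9},
    {"dx": 35, "dy": -45, "spin": -9},
    {"dx": 35, "dy": -45, "spin": -9},
    {"dx": 35, "dy": -45, "spin": -9},
    {"dx": 35, "dy": -45, "spin": -9}
  ]
}}

```text
invalid input at $.commands[0]: expected keys dx, dy, dz, spin, hand
```

Call:
{"fn": "apply_moves", "kwargs": {
  "commands": [
    {"dx": 35, "dy": -45, "spin": -9, "hand": 0.4},
    {"dx": 35, "dy": -45, "spin": -9, "hand": 0.4},
    {"dx": 35, "dy": -45, "spin": -9, "hand": 0.4},
    {"dx": 35, "dy": -45, "spin": -9, "hand": 0.4},
    {"dx": 35, "dy": -45, "spin": -8, "hand": 0.4}
  ]
}}

```text
invalid input at $.commands[0]: expected keys dx, dy, dz, spin, hand
```

```bash
python3 - <<'E'
from h import *
s=status.get_state();print(s['t'],s['eef_pos'],s['width'],s['force'],s['q']);M=R.from_euler('xyz',s['ee_rot']).as_matrix();print(M.round(3),np.degrees(np.arctan2(M[1,1],M[0,1])))
f=viewer.grab_frame('wrist');cv2.imwrite('pics/w1.png',f[:,:,::-1])
E
```

```text
0.15 [0.18570451 0.64883153 0.40395293] 0.0874399688941658 [-0.00153778 -0.74900764 -0.21540062] [ 1.58013598e+00  3.59242781e-01  1.13255294e-02 -2.32988122e-04
 -1.22408461e+00 -2.88135306e-01]
[[-0.    -0.275 -0.961]
 [-0.001 -0.961  0.275]
 [-1.     0.001 -0.   ]] -105.97836240019795
```

View pics/w1.png

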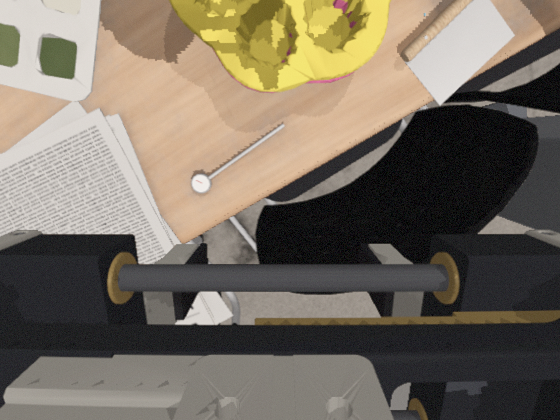

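Both calls were refused because every row needs all five keys. The picture is unchanged, so I'll send them again.

Call:
{"fn": "apply_moves", "kwargs": {
  "commands": [
    {"dx": 35, "dy": -45, "dz": 0, "spin": -9, "hand": 0},
    {"dx": 35, "dy": -45, "dz": 0, "spin": -9, "hand": 0},
    {"dx": 35, "dy": -45, "dz": 0, "spin": -9, "hand": 0},
    {"dx": 35, "dy": -45, "dz": 0, "spin": -9, "hand": 0},
    {"dx": 35, "dy": -45, "dz": 0, "spin": -9, "hand": 0}
  ]
}}

```text
t: 0.82
eef_pos: [0.3616, 0.4223, 0.4047]
ee_rot: [-1.004, 1.571, 1.069]
force: [0.8, 0.8, 0.7]
width: 0.0879
```

Call:
{"fn": "apply_moves", "kwargs": {
  "commands": [
    {"dx": 35, "dy": -45, "dz": 0, "spin": -9, "hand": 0.4},
    {"dx": 35, "dy": -45, "dz": 0, "spin": -9, "hand": 0.4},
    {"dx": 35, "dy": -45, "dz": 0, "spin": -9, "hand": 0.4},
    {"dx": 35, "dy": -45, "dz": 0, "spin": -9, "hand": 0.4},
    {"dx": 35, "dy": -45, "dz": 0, "spin": -8, "hand": 0.4}
  ]
}}

```text
t: 1.45
eef_pos: [0.5366, 0.1973, 0.4048]
ee_rot: [-0.494, 1.57, 0.811]
force: [1.2, 0.2, 0.6]
width: 0.0532
```

```bash
python3 - <<'E'
from h import *
s=status.get_state();print(s['t'],s['eef_pos'],s['width'],s['force'],s['q']);M=R.from_euler('xyz',s['ee_rot']).as_matrix();print(M.round(3),np.degrees(np.arctan2(M[1,1],M[0,1])))
f=viewer.grab_frame('wrist');cv2.imwrite('pics/w2.png',f[:,:,::-1])
E
```

```text
1.45 [0.53661113 0.19728588 0.40478203] 0.053183464771621364 [1.21683184 0.19242121 0.57310308] [ 6.94405430e-01  1.89620032e-01 -2.20592879e-01 -4.58064602e-05
 -1.16022370e+00 -9.60370168e-01]
[[ 0.    -0.965  0.263]
 [ 0.     0.263  0.965]
 [-1.    -0.     0.   ]] 164.7602943062641
```

View pics/w2.png

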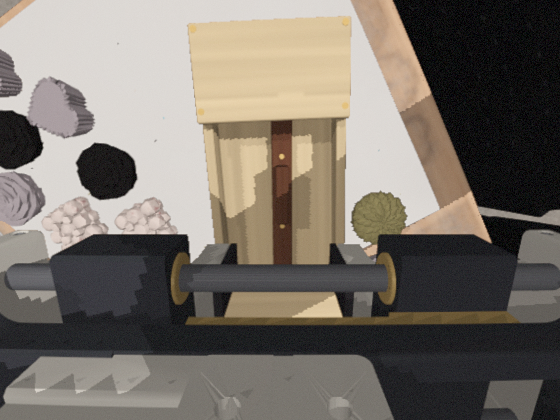

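In the wrist view the bar is straight along the image. The brass dots are at (282,157) and (282,227), the rib centre line is at u≈282, and deck b's inner edge runs from (198,120) to (348,116).

```bash
python3 - <<'E'
from h import *
I=cv2.imread('pics/w2.png');
cv2.imwrite('pics/w2c.png',cv2.resize(I[5:275,180:380],None,fx=2.2*1.0,fy=2.2,interpolation=cv2.INTER_CUBIC))
s=status.get_state();C=cam('wrist',s)
d=ray(C,[(282,157),(282,227)],.016);print(d,d.mean(0),np.linalg.norm(d[1]-d[0]),np.degrees(np.arctan2(*(d[0]-d[1])[[1,0]])))
d=ray(C,[(198,120),(348,116),(188,26),(351,17)],.06);print(d, (d[0]+d[1])/2)
E
```

```text
[[0.52775441 0.14852354 0.016     ]
 [0.55249337 0.23563593 0.016     ]] [0.54012389 0.19207974 0.016     ] 0.0905570764934014 -105.85396740371118
[[ 0.60207937  0.08442559  0.06      ]
 [ 0.44807179  0.12392642  0.06      ]
 [ 0.58158582 -0.00303078  0.06      ]
 [ 0.42422572  0.03349009  0.06      ]] [0.52507558 0.10417601 0.06      ]
```

View pics/w2c.png

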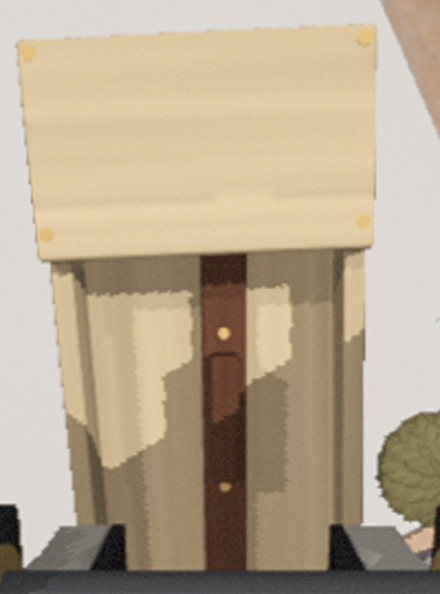

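```bash
python3 - <<'E'
from h import *
s=status.get_state();print(s['eef_pos'],s['ee_rot'],s['force'])
f=viewer.grab_frame('wrist');cv2.imwrite('pics/w3.png',f[:,:,::-1])
C=cam('wrist',s)
I=f[:,:,::-1]
hsv=cv2.cvtColor(I[:, :].copy(),cv2.COLOR_BGR2HSV)
m=((hsv[:,:,2]<110)&(hsv[:,:,1]>90)).astype(np.uint8); m[:122]=0;m[250:]=0;m[:,:255]=0;m[:,310:]=0
for r in(126,140,150,190,230,240):
    c=np.flatnonzero(m[r]);print(r,c.min() if len(c) else None,c.max() if len(c) else None)
g=cv2.resize(I[100:250,230:330],None,fx=4,fy=4,interpolation=cv2.INTER_CUBIC);cv2.imwrite('pics/w3c.png',g)
E
```

```text
[0.53924688 0.19324413 0.40449363] [-2.78836529  1.56905893 -1.49277312] [ 2.77521841 -1.56789803  1.4123122 ]
126 274 294
140 273 293
150 274 292
190 275 294
230 276 294
240 276 294
```

View pics/w3c.png

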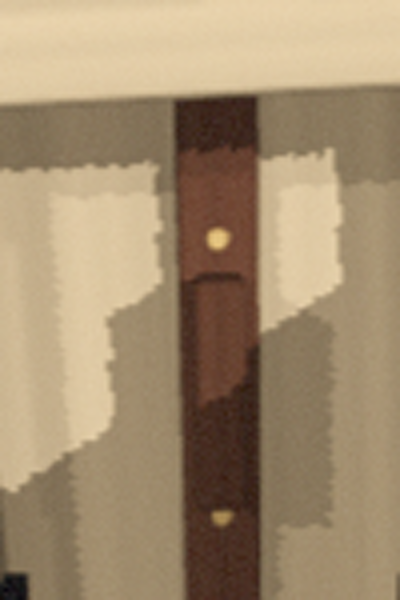

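```bash
python3 - <<'E'
from h import *
s=status.get_state();print(s['eef_pos'],s['ee_rot'],s['force']);M=R.from_euler('xyz',s['ee_rot']).as_matrix();print(np.degrees(np.arctan2(M[1,1],M[0,1])))
C=cam('wrist',s)
d=ray(C,[(283.9,159.1),(284.9,228.9)],.016);m=d.mean(0);print(d,m,np.degrees(np.arctan2(*(d[0]-d[1])[[1,0]])))
e=m-s['eef_pos'];print('tool y,z off',M.T@e)
E
```

```text
[0.5379085  0.19514177 0.40422607] [ 2.99969891  1.56963373 -1.98247219] [ 0.46266223 -0.08153177 -0.28603304]
164.54261768551373
[[0.52483351 0.15370282 0.016     ]
 [0.54768825 0.24133042 0.016     ]] [0.53626088 0.19751662 0.016     ] -104.61803261210001
tool y,z off [0.38822404 0.00215714 0.00229664]
```

Call:
{"fn": "apply_moves", "kwargs": {
  "commands": [
    {"dx": 0, "dy": 0, "dz": -40, "spin": 0, "hand": 0.4},
    {"dx": 0, "dy": 0, "dz": -40, "spin": 0, "hand": 0.4},
    {"dx": 0, "dy": 0, "dz": -10, "spin": 0, "hand": 0.4},
    {"dx": 0, "dy": 0, "dz": 0, "spin": 0, "hand": 0.4},
    {"dx": 0, "dy": 0, "dz": 0, "spin": 0, "hand": 0.4}
  ]
}}

```text
t: 2.17
eef_pos: [0.5363, 0.1995, 0.3163]
ee_rot: [-0.797, 1.568, 0.513]
force: [-0.4, 0.6, 0.1]
width: 0.0526
```

```bash
python3 - <<'E'
from h import *
s=status.get_state();print(s['eef_pos'],s['ee_rot'],s['force'],s['width'])
f=viewer.grab_frame('wrist');I=f[:,:,::-1].copy();cv2.imwrite('pics/w4.png',I)
s2=status.get_state();print(s2['eef_pos'])
E
```

```text
[0.53627264 0.19948408 0.31634054] [-0.79736636  1.5682789   0.51277952] [-0.36876453  0.60582759  0.08002682] 0.05260960243000752
[0.53619018 0.19940191 0.31630921]
```

View pics/w4.png

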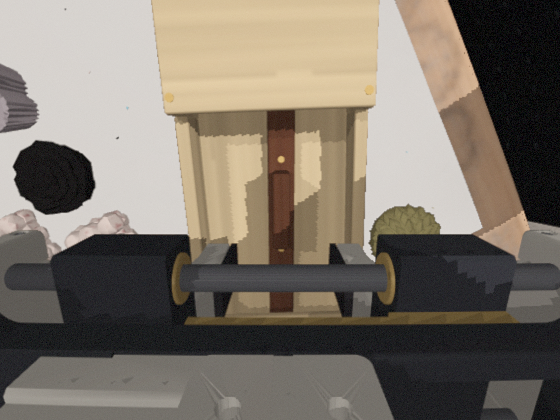

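The view is steady now. The dots are at (281,159.5) and (281.5,250.5), and deck b's edge runs from (175,110) to (377,106).

```bash
python3 - <<'E'
from h import *
s=status.get_state();M=R.from_euler('xyz',s['ee_rot']).as_matrix();print(np.degrees(np.arctan2(M[1,1],M[0,1])))
C=cam('wrist',s)
d=ray(C,[(281,159.5),(281.5,250.5)],.016);m=d.mean(0);print(d,m,np.degrees(np.arctan2(*(d[0]-d[1])[[1,0]])),np.linalg.norm(d[0]-d[1]))
print('tool off',M.T@(m-s['eef_pos']))
d=ray(C,[(175,110),(377,106)],.06);print(d,d.mean(0),np.degrees(np.arctan2(*(d[0]-d[1])[[1,0]])))
E
```

```text
165.05765891796722
[[0.52577848 0.15253059 0.016     ]
 [0.54913773 0.24119612 0.016     ]] [0.53745811 0.19686336 0.016     ] -104.7594073912931 0.09169095107330548
tool off [ 0.30030739 -0.00135725 -0.00270161]
[[0.59337096 0.09225432 0.06      ]
 [0.44333791 0.12950605 0.06      ]] [0.51835443 0.11088018 0.06      ] -13.944002569450378
```

Call:
{"fn": "apply_moves", "kwargs": {
  "commands": [
    {"dx": 1, "dy": -2.5, "dz": -25, "spin": 0, "hand": 0.4},
    {"dx": 0, "dy": 0, "dz": -40, "spin": 0, "hand": 0.4},
    {"dx": 0, "dy": 0, "dz": -30, "spin": 0, "hand": 0.4},
    {"dx": 0, "dy": 0, "dz": -15, "spin": 0, "hand": 0.4},
    {"dx": 0, "dy": 0, "dz": 0, "spin": 0, "hand": 0.4}
  ]
}}

```text
t: 2.85
eef_pos: [0.5369, 0.1965, 0.2046]
ee_rot: [2.748, 1.57, -2.225]
force: [0.1, 0.4, 0.9]
width: 0.0524
```

Call:
{"fn": "apply_moves", "kwargs": {
  "commands": [
    {"dx": 0, "dy": 0, "dz": -5, "spin": 0, "hand": 0.4},
    {"dx": 0, "dy": 0, "dz": -2, "spin": 0, "hand": 0.5},
    {"dx": 0, "dy": 0, "dz": 0, "spin": 0, "hand": 0.6},
    {"dx": 0, "dy": 0, "dz": 0, "spin": 0, "hand": 0.7},
    {"dx": 0, "dy": 0, "dz": 0, "spin": 0, "hand": 0.72}
  ],
  "grip_force": 4
}}

```text
t: 3.48
eef_pos: [0.5368, 0.1964, 0.1979]
ee_rot: [-0.708, 1.571, 0.601]
force: [0.4, 0.2, 0.8]
width: 0.0261
```

```bash
python3 - <<'E'
from h import *
s=status.get_state();print(s['eef_pos'],s['ee_rot'],s['force'],s['width'])
f=viewer.grab_frame('wrist');I=f[:,:,::-1].copy();cv2.imwrite('pics/w5.png',I)
f=viewer.grab_frame('scene');I=f[:,:,::-1].copy();cv2.imwrite('pics/s5.png',cv2.resize(I[140:300,150:410],None,fx=3,fy=3,interpolation=cv2.INTER_CUBIC))
E
```

```text
[0.53680199 0.1964224  0.19785181] [-0.70827719  1.57051991  0.60116801] [0.40892596 0.18530851 0.78625997] 0.026072778030781864
```

View pics/w5.png

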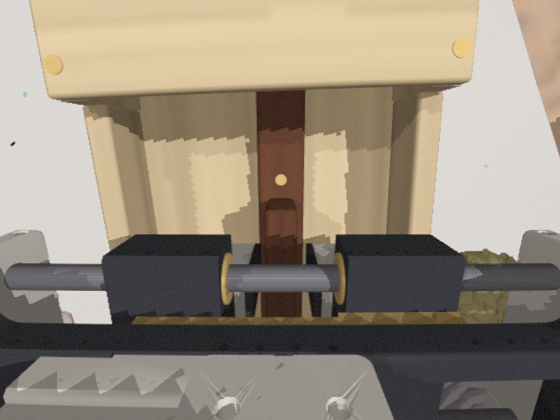

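View pics/s5.png

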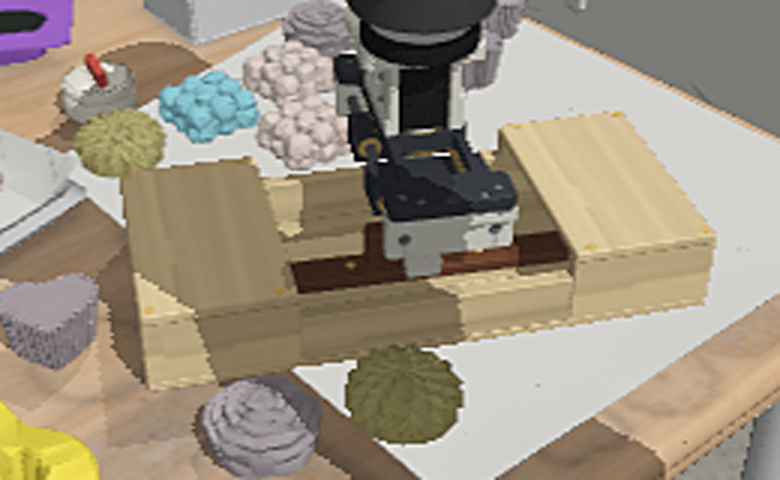

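The rib sits centred between the fingers at u≈282, and the caddy and soaps haven't moved. I'll close lightly now.

Call:
{"fn": "apply_moves", "kwargs": {
  "commands": [
    {"dx": 0, "dy": 0, "dz": 0, "spin": 0, "hand": 0.85},
    {"dx": 0, "dy": 0, "dz": 0, "spin": 0, "hand": 1},
    {"dx": 0, "dy": 0, "dz": 0, "spin": 0, "hand": 1},
    {"dx": 0, "dy": 0, "dz": 2, "spin": 0, "hand": 1},
    {"dx": 0, "dy": 0, "dz": 2, "spin": 0, "hand": 1}
  ],
  "grip_force": 6
}}

```text
t: 4.2
eef_pos: [0.5365, 0.1963, 0.2015]
ee_rot: [2.318, 1.57, -2.656]
force: [-0.3, -0.7, -2.0]
width: 0.016
```

Call:
{"fn": "apply_moves", "kwargs": {
  "commands": [
    {"dx": 3, "dy": 7, "dz": 0, "spin": 0.7, "hand": 1},
    {"dx": 3, "dy": 9, "dz": 0, "spin": 0.7, "hand": 1},
    {"dx": 3, "dy": 10, "dz": 0, "spin": 0.6, "hand": 1},
    {"dx": 3, "dy": 10, "dz": 0, "spin": 0, "hand": 1},
    {"dx": 1, "dy": 6, "dz": 0, "spin": 0, "hand": 1}
  ]
}}

```text
t: 4.82
eef_pos: [0.55, 0.2393, 0.2015]
ee_rot: [-1.392, 1.571, -0.047]
force: [0.5, 1.1, -2.4]
width: 0.0158
```

```bash
python3 - <<'E'
from h import *
s=status.get_state();print(s['eef_pos'],s['ee_rot'],s['force'],s['width'])
f=viewer.grab_frame('wrist');I=f[:,:,::-1].copy();cv2.imwrite('pics/w6.png',I)
s=status.get_state();print(s['eef_pos'],s['force'],s['width'])
f=viewer.grab_frame('scene');I=f[:,:,::-1].copy();cv2.imwrite('pics/s6.png',cv2.resize(I[140:300,150:410],None,fx=3,fy=3,interpolation=cv2.INTER_CUBIC))
E
```

```text
[0.54998384 0.23932996 0.20151028] [-1.39166891  1.57077679 -0.04694125] [ 0.50149442  1.05679587 -2.35596192] 0.015816370749909627
[0.55006081 0.23971819 0.20154131] [ 1.08158454  1.00705441 -1.55142858] 0.01615425914667353
```

View pics/w6.png

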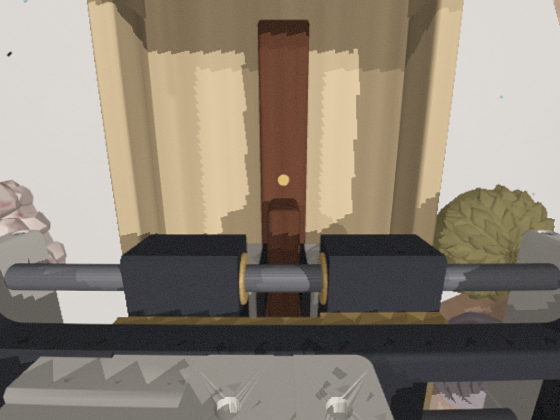

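View pics/s6.png

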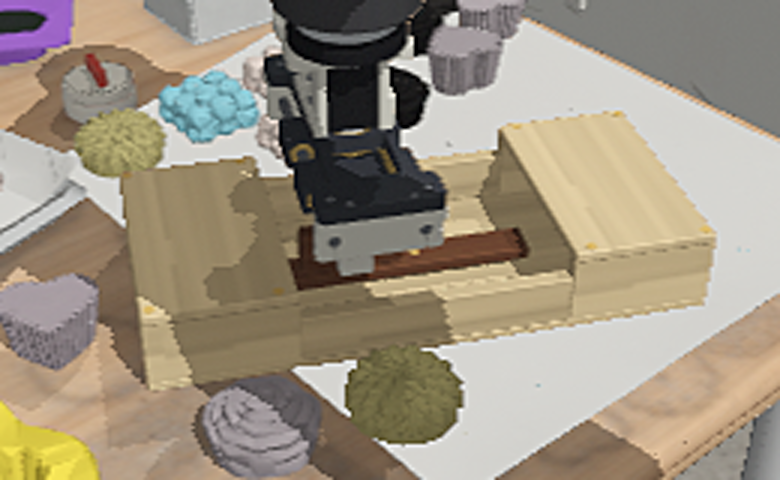

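The bar has lifted a little and the sensor reads about 2 N of weight. The b end is out from under its deck, seen at (284,22) in the wrist view and about (522,232) in the scene crop.

```bash
python3 - <<'E'
from h import *
s=status.get_state();print(s['eef_pos'],s['force']);M=R.from_euler('xyz',s['ee_rot']).as_matrix()
C=cam('wrist',s)
p=ray(C,[(284,22),(283.5,180)],.0195);print(p)
yaw=np.radians(-13.0);Rc=np.array([[np.cos(yaw),-np.sin(yaw)],[np.sin(yaw),np.cos(yaw)]])
o=np.array([.541,.1995])
for q in (p[0,:2],s['eef_pos'][:2]): print('caddy frame',(Rc.T@(q-o))*1e3)
print('tool yaw',np.degrees(np.arctan2(M[1,1],M[0,1]))-180)
# wrist deck edge seen in w5: (98px..) 
E
```

```text
[0.54985332 0.2391676  0.20151029] [ 0.57885093  0.35376872 -2.35814278]
[[0.52129856 0.11898979 0.0195    ]
 [0.53903563 0.19500648 0.0195    ]]
caddy frame [ -1.08563187 -82.87859968]
caddy frame [-0.29686306 40.64248837]
tool yaw -12.938429980301237
```

Call:
{"fn": "apply_moves", "kwargs": {
  "commands": [
    {"dx": 1, "dy": 3, "dz": 4, "spin": 0, "hand": 1},
    {"dx": 0, "dy": 0, "dz": 9, "spin": 0, "hand": 1},
    {"dx": 0, "dy": 0, "dz": 9, "spin": 0, "hand": 1},
    {"dx": 0, "dy": 0, "dz": 5, "spin": 0, "hand": 1},
    {"dx": 0, "dy": 0, "dz": 0, "spin": 0, "hand": 1}
  ],
  "grip_force": 5
}}

```text
t: 5.55
eef_pos: [0.5509, 0.2414, 0.2294]
ee_rot: [-0.614, 1.57, 0.73]
force: [-0.7, 0.3, -3.6]
width: 0.0163
```

Call:
{"fn": "apply_moves", "kwargs": {
  "commands": [
    {"dx": 0, "dy": 0, "dz": 1, "spin": 0, "hand": 1},
    {"dx": 0, "dy": 0, "dz": 1, "spin": 0, "hand": 1},
    {"dx": 0, "dy": 0, "dz": 1, "spin": 0, "hand": 1},
    {"dx": 0, "dy": 0, "dz": 1, "spin": 0, "hand": 1},
    {"dx": 0, "dy": 0, "dz": 1, "spin": 0, "hand": 1}
  ]
}}

```text
t: 6.18
eef_pos: [0.5508, 0.2414, 0.2337]
ee_rot: [2.362, 1.571, -2.576]
force: [0.2, -0.2, -1.7]
width: 0.0159
```

```bash
python3 - <<'E'
from h import *
s=status.get_state();print(s['eef_pos'],s['force'],s['moment'],s['width'])
f=viewer.grab_frame('scene');I=f[:,:,::-1].copy();cv2.imwrite('pics/s7.png',cv2.resize(I[140:300,150:410],None,fx=3,fy=3,interpolation=cv2.INTER_CUBIC))
E
```

```text
[0.55075627 0.24140273 0.2336599 ] [ 0.21669778 -0.19799883 -1.68651974] [ 0.12878674 -0.04710992  0.02783198] 0.015907809767546112
```

View pics/s7.png

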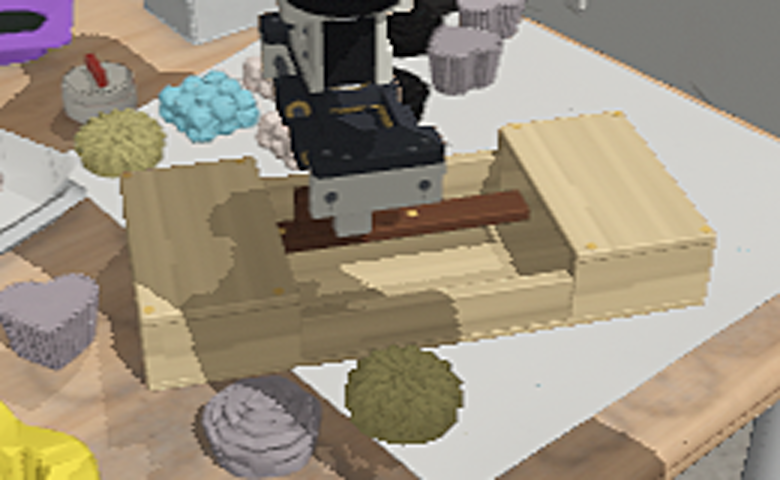

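The bar has risen level and is just under deck a, with no contact force yet. I'll go on slowly with a light grip so it can pivot.

Call:
{"fn": "apply_moves", "kwargs": {
  "commands": [
    {"dx": 0, "dy": 0, "dz": 0.5, "spin": 0, "hand": 1},
    {"dx": 0, "dy": 0, "dz": 0.5, "spin": 0, "hand": 1},
    {"dx": 0, "dy": 0, "dz": 0.5, "spin": 0, "hand": 1},
    {"dx": 0, "dy": 0, "dz": 0.5, "spin": 0, "hand": 1},
    {"dx": 0, "dy": 0, "dz": 0.5, "spin": 0, "hand": 1}
  ],
  "grip_force": 4
}}

```text
t: 6.85
eef_pos: [0.5508, 0.2414, 0.2362]
ee_rot: [1.852, 1.571, -3.087]
force: [0.1, 0.8, -3.2]
width: 0.0156
```

Call:
{"fn": "apply_moves", "kwargs": {
  "commands": [
    {"dx": 0, "dy": 0, "dz": 0.5, "spin": 0, "hand": 1},
    {"dx": 0, "dy": 0, "dz": 0.5, "spin": 0, "hand": 1},
    {"dx": 0, "dy": 0, "dz": 0.5, "spin": 0, "hand": 1},
    {"dx": 0, "dy": 0, "dz": 0.5, "spin": 0, "hand": 1},
    {"dx": 0, "dy": 0, "dz": 0, "spin": 0, "hand": 1}
  ]
}}

```text
t: 7.48
eef_pos: [0.5508, 0.2414, 0.2382]
ee_rot: [-1.04, 1.571, 0.304]
force: [0.9, 1.2, -2.8]
width: 0.0158
```

```bash
python3 - <<'E'
from h import *
s=status.get_state();print(s['eef_pos'],s['force'],s['moment'],s['width'])
f=viewer.grab_frame('scene');I=f[:,:,::-1].copy();cv2.imwrite('pics/s8.png',cv2.resize(I[140:300,150:410],None,fx=3,fy=3,interpolation=cv2.INTER_CUBIC))
E
```

```text
[0.55076484 0.24140094 0.23824681] [ 0.86226678  1.2184329  -2.80972504] [ 0.13223988 -0.08007659  0.05788575] 0.015836885343150534
```

View pics/s8.png

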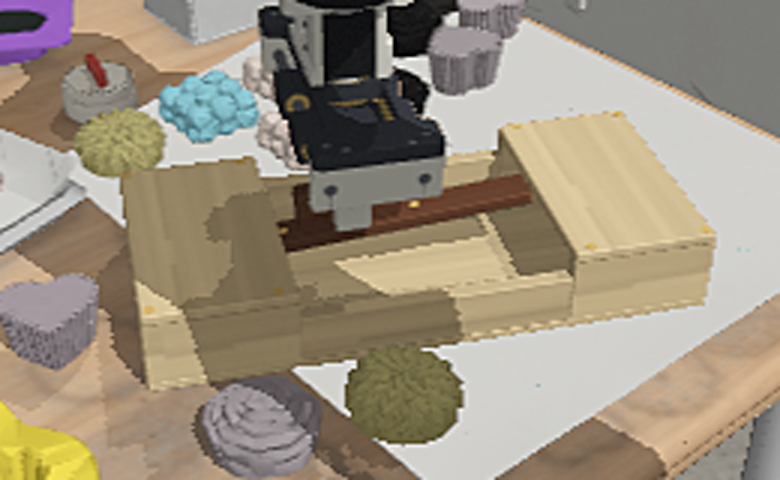

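The bar is pivoting: its b end is rising at about (530,187) with only about 1 N extra on the wrist, and the caddy is still. I'll keep going.

Call:
{"fn": "apply_moves", "kwargs": {
  "commands": [
    {"dx": 0, "dy": 0, "dz": 0.7, "spin": 0, "hand": 1},
    {"dx": 0, "dy": 0, "dz": 0.7, "spin": 0, "hand": 1},
    {"dx": 0, "dy": 0, "dz": 0.7, "spin": 0, "hand": 1},
    {"dx": 0, "dy": 0, "dz": 0.7, "spin": 0, "hand": 1},
    {"dx": 0, "dy": 0, "dz": 0.7, "spin": 0, "hand": 1}
  ]
}}

```text
t: 8.15
eef_pos: [0.5508, 0.2414, 0.2417]
ee_rot: [2.259, 1.571, -2.68]
force: [-0.2, 0.3, -3.2]
width: 0.0156
```

Call:
{"fn": "apply_moves", "kwargs": {
  "commands": [
    {"dx": 0, "dy": 0, "dz": 0.7, "spin": 0, "hand": 1},
    {"dx": 0, "dy": 0, "dz": 0.7, "spin": 0, "hand": 1},
    {"dx": 0, "dy": 0, "dz": 0.7, "spin": 0, "hand": 1},
    {"dx": 0, "dy": 0, "dz": 0.7, "spin": 0, "hand": 1},
    {"dx": 0, "dy": 0, "dz": 0, "spin": 0, "hand": 1}
  ]
}}

```text
t: 8.78
eef_pos: [0.5507, 0.2414, 0.2445]
ee_rot: [-3.032, 1.571, -1.688]
force: [0.2, -0.7, -3.3]
width: 0.0158
```

```bash
python3 - <<'E'
from h import *
s=status.get_state();print(s['eef_pos'],s['force'],s['moment'],s['width'])
f=viewer.grab_frame('scene');I=f[:,:,::-1].copy();cv2.imwrite('pics/s9.png',cv2.resize(I[140:300,150:410],None,fx=3,fy=3,interpolation=cv2.INTER_CUBIC))
s=status.get_state();print(s['eef_pos'],s['ee_rot'])
f=viewer.grab_frame('wrist');cv2.imwrite('pics/w9.png',f[:,:,::-1])
E
```

```text
[0.55074878 0.24140742 0.24452021] [ 0.22326244 -0.74234672 -3.30730101] [ 0.15260371 -0.00336614  0.02235282] 0.015818162685390914
[0.55078356 0.24140221 0.2445528 ] [-1.33768092  1.57070631  0.00676514]
```

View pics/s9.png

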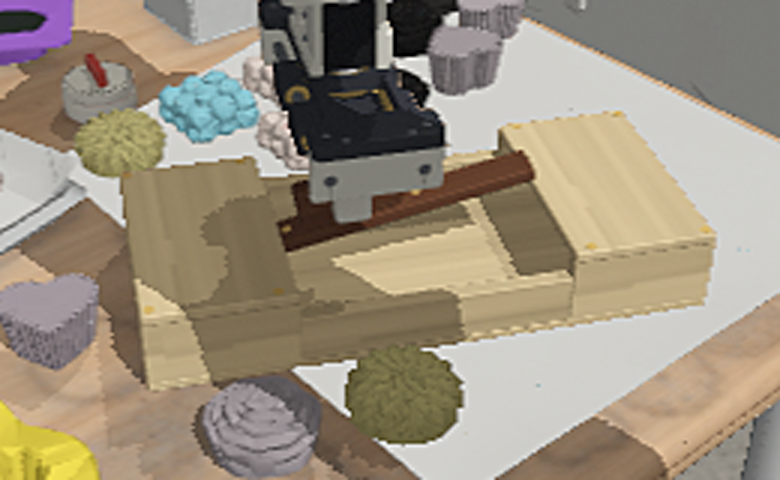

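View pics/w9.png

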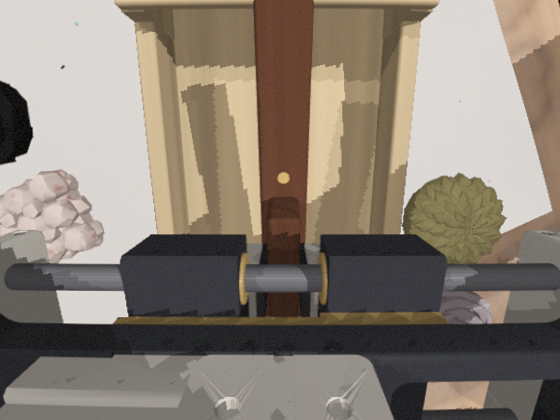

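```bash
python3 - <<'E'
from h import *
s=status.get_state();e=s['eef_pos'];u=np.array([.224,.9746,0]);n=np.array([.9746,-.224,0])
def plane(C,px,off):
    a=ray(C,[px],0.)[0];o=C[3];d=a-o
    t=((e+off*n-o)@n)/(d@n);p=o+t*d
    return (p-e)@u*1e3,p[2]*1e3
C=cam('scene');g=lambda p:(np.array(p)+.5)/3-.5+[150,140]
I=cv2.imread('pics/s9.png');cv2.imwrite('pics/s9z.png',cv2.resize(I[120:270,260:560],None,fx=2.6,fy=2.6,interpolation=cv2.INTER_CUBIC))
for px in((534,181),(536,173)): print(px,plane(C,g(px),-.013))
# wrist dot
f=cam('wrist',s)
print('dot',plane.__name__)
d=ray(f,[(283.5,178)],0)[0]-f[3]
for th in np.arange(0,.4,.04):
    # tool contact pivot ~ local(0,28); dot local (-45.5,10)
    c,s_=np.cos(-th),np.sin(-th); ly,lz=-45.5,-18
    P=np.array([ly*np.cos(th)+lz*np.sin(th)*1, -ly*np.sin(th)+lz*np.cos(th)])
    pz=e[2]*1e3-165+P[1]  # pivot z
    p=ray(f,[(283.5,178)],pz/1e3)[0];print(round(th,2),P.round(1),round(((p-e)@u)*1e3,1))
E
```

```text
(534, 181) (np.float64(-125.16685213751153), np.float64(73.12503820071082))
(536, 173) (np.float64(-126.08799612917365), np.float64(79.37790340667871))
dot plane
0.0 [-45.5 -18. ] -46.4
0.04 [-46.2 -16.2] -46.7
0.08 [-46.8 -14.3] -46.9
0.12 [-47.3 -12.4] -47.2
0.16 [-47.8 -10.5] -47.4
0.2 [-48.2  -8.6] -47.7
0.24 [-48.5  -6.7] -47.9
0.28 [-48.7  -4.7] -48.2
0.32 [-48.9  -2.8] -48.4
0.36 [-48.9  -0.8] -48.7
```

View pics/s9z.png

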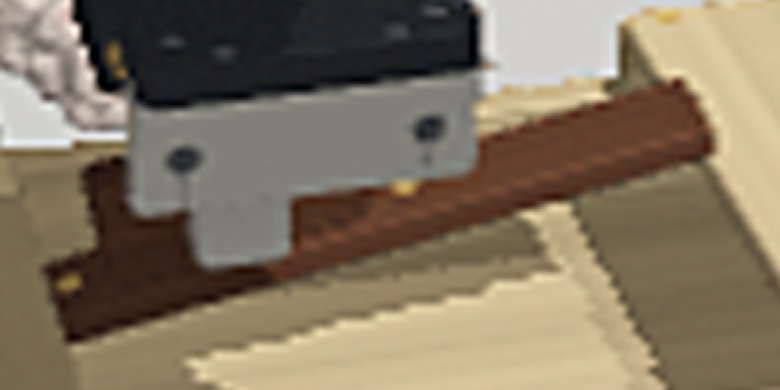

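Call:
{"fn": "apply_moves", "kwargs": {
  "commands": [
    {"dx": 0, "dy": 0, "dz": 0.7, "spin": 0, "hand": 1},
    {"dx": 0, "dy": 0, "dz": 0.7, "spin": 0, "hand": 1},
    {"dx": 0, "dy": 0, "dz": 0.7, "spin": 0, "hand": 1},
    {"dx": 0, "dy": 0, "dz": 0.7, "spin": 0, "hand": 1},
    {"dx": 0, "dy": 0, "dz": 0.2, "spin": 0, "hand": 1}
  ]
}}

```text
t: 9.5
eef_pos: [0.5508, 0.2414, 0.2475]
ee_rot: [-0.892, 1.571, 0.453]
force: [0.9, 0.8, -3.3]
width: 0.0158
```

Call:
{"fn": "apply_moves", "kwargs": {
  "commands": [
    {"dx": 0, "dy": 0, "dz": -2, "spin": 0, "hand": 1},
    {"dx": 0, "dy": 0, "dz": -3, "spin": 0, "hand": 1},
    {"dx": 0, "dy": 0, "dz": -2, "spin": 0, "hand": 1},
    {"dx": 0, "dy": 0, "dz": 0, "spin": 0, "hand": 1},
    {"dx": 0, "dy": 0, "dz": 0, "spin": 0, "hand": 1}
  ],
  "grip_force": 15
}}

```text
t: 10.12
eef_pos: [0.5508, 0.2414, 0.2405]
ee_rot: [-1.702, 1.571, -0.357]
force: [-0.4, 0.2, -2.3]
width: 0.0159
```

```bash
python3 - <<'E'
from h import *
s=status.get_state();print(s['eef_pos'],s['force'],s['moment'],s['width'])
f=viewer.grab_frame('scene');I=f[:,:,::-1].copy();cv2.imwrite('pics/s10.png',cv2.resize(I[180:240,235:340],None,fx=7,fy=7,interpolation=cv2.INTER_CUBIC))
E
```

```text
[0.55081506 0.24142701 0.24047566] [-0.44170633  0.23369497 -2.29444617] [ 0.06588473 -0.07546785  0.01450208] 0.015906448978417732
```

View pics/s10.png

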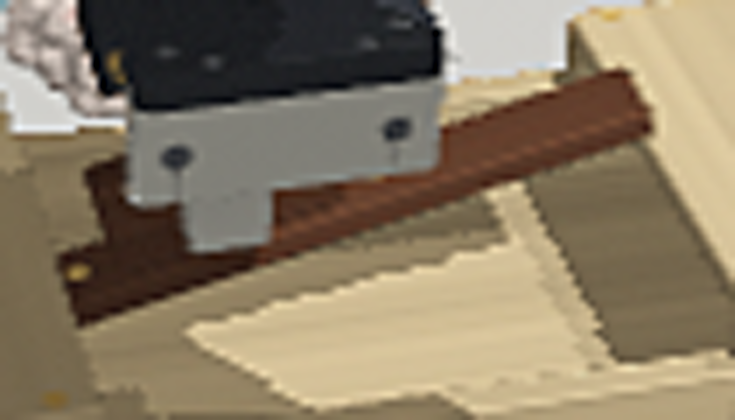

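```bash
cat >> h.py <<'E'
def plane(C,px,e,off,u=np.array([.224,.9746,0]),n=np.array([.9746,-.224,0])):
    a=ray(C,[px],0.)[0];o=C[3];d=a-o
    t=((e+off*n-o)@n)/(d@n);p=o+t*d
    return np.array([(p-e)@u*1e3,p[2]*1e3])
E
python3 - <<'E'
from h import *
e=status.get_state()['eef_pos'];C=cam('scene');g=lambda p:(np.array(p)+.5)/7-.5+[235,180]
a=plane(C,g((85,325)),e,-.013);b=plane(C,g((640,142)),e,-.013);print(a,b,np.arctan2(b[1]-a[1],a[0]-b[0]))
for p in((653,128),(630,72)): print(plane(C,g(p),e,-.013))
E
```

```text
[40.95535355 36.45350113] [-121.65077849   74.00505976] 0.22695688113233423
[-125.23893298   78.25727986]
[-116.87547149   98.35117427]
```

The bar is tilted about 0.227 rad. It clears deck b by about 14 mm and sits about 6 mm under deck a's edge, and it no longer touches the caddy. Next I'll slide it along its own axis.

Call:
{"fn": "apply_moves", "kwargs": {
  "commands": [
    {"dx": 0, "dy": 0, "dz": -2, "spin": 0, "hand": 1},
    {"dx": -2, "dy": -9, "dz": 2, "spin": 0, "hand": 1},
    {"dx": -3, "dy": -12, "dz": 3, "spin": 0, "hand": 1},
    {"dx": -3, "dy": -12, "dz": 3, "spin": 0, "hand": 1},
    {"dx": -2, "dy": -10, "dz": 2, "spin": 0, "hand": 1}
  ]
}}

```text
t: 10.8
eef_pos: [0.5405, 0.1973, 0.2489]
ee_rot: [-0.618, 1.57, 0.726]
force: [0.0, -0.2, -1.6]
width: 0.0161
```

```bash
python3 - <<'E'
from h import *
s=status.get_state();print(s['eef_pos'],s['force'],s['moment'],s['width'])
f=viewer.grab_frame('scene');I=f[:,:,::-1].copy();cv2.imwrite('pics/s11.png',cv2.resize(I[160:280,180:400],None,fx=3.5,fy=3.5,interpolation=cv2.INTER_CUBIC))
E
```

```text
[0.54050407 0.19730011 0.24893045] [ 0.04915409 -0.22369018 -1.58336715] [ 0.09384299 -0.0518097  -0.00150697] 0.01608401103612974
```

View pics/s11.png

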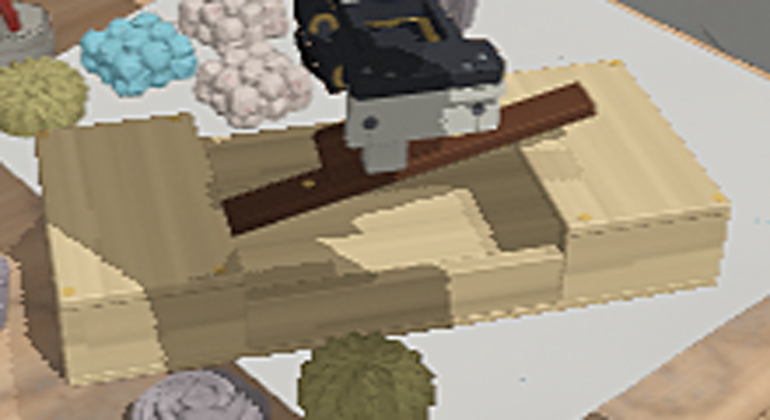

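The b end is now well over deck b at (590,95), with no contact force. I'll slide the rest.

Call:
{"fn": "apply_moves", "kwargs": {
  "commands": [
    {"dx": -2, "dy": -10, "dz": 2, "spin": 0, "hand": 1},
    {"dx": -3, "dy": -12, "dz": 3, "spin": 0, "hand": 1},
    {"dx": -3, "dy": -12, "dz": 3, "spin": 0, "hand": 1},
    {"dx": -3, "dy": -12, "dz": 3, "spin": 0, "hand": 1},
    {"dx": 0, "dy": -2, "dz": 0, "spin": 0, "hand": 1}
  ]
}}

```text
t: 11.48
eef_pos: [0.5296, 0.1495, 0.2598]
ee_rot: [-0.649, 1.57, 0.695]
force: [0.1, -0.3, -2.3]
width: 0.0162
```

```bash
python3 - <<'E'
from h import *
s=status.get_state();print(s['eef_pos'],s['force'],s['moment'],s['width'])
f=viewer.grab_frame('scene');I=f[:,:,::-1].copy();cv2.imwrite('pics/s12.png',cv2.resize(I[160:280,180:400],None,fx=3.5,fy=3.5,interpolation=cv2.INTER_CUBIC))
E
```

```text
[0.52956028 0.14950872 0.2598495 ] [ 0.13446634 -0.29591613 -2.2585276 ] [ 0.10974551 -0.09297589 -0.02378881] 0.016247533503056945
```

View pics/s12.png

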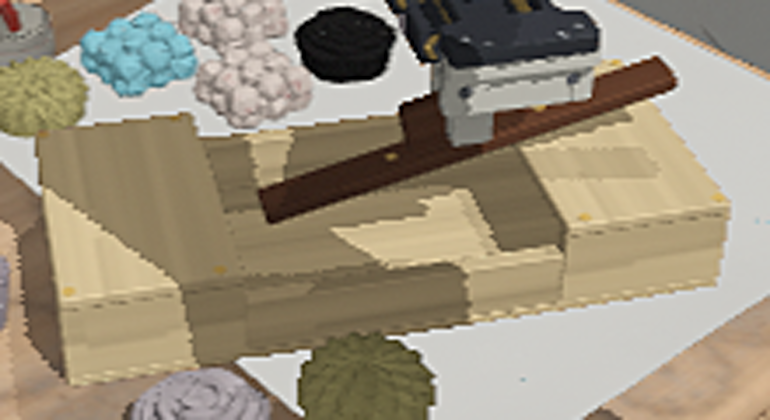

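The a end is out from under its deck, with its tip at about (268,215), so the bar is free. I'll raise it, centre it over the decks, and then touch the low a end lightly on deck a's top to turn it level.

Call:
{"fn": "apply_moves", "kwargs": {
  "commands": [
    {"dx": 0, "dy": 0, "dz": 10, "spin": 0, "hand": 1},
    {"dx": 0, "dy": 0, "dz": 16, "spin": 0, "hand": 1},
    {"dx": 0, "dy": 0, "dz": 16, "spin": 0, "hand": 1},
    {"dx": 0, "dy": 0, "dz": 10, "spin": 0, "hand": 1},
    {"dx": 1, "dy": 4, "dz": 2, "spin": 0, "hand": 1}
  ]
}}

```text
t: 12.15
eef_pos: [0.5309, 0.1546, 0.3146]
ee_rot: [-0.708, 1.569, 0.636]
force: [-1.0, 0.3, -2.3]
width: 0.0158
```

Call:
{"fn": "apply_moves", "kwargs": {
  "commands": [
    {"dx": 3, "dy": 12, "dz": 0, "spin": 0, "hand": 1},
    {"dx": 4, "dy": 15, "dz": 0, "spin": 0, "hand": 1},
    {"dx": 2, "dy": 12, "dz": 0, "spin": 0, "hand": 1},
    {"dx": 2, "dy": 7, "dz": 0, "spin": 0, "hand": 1},
    {"dx": 0, "dy": 0, "dz": 0, "spin": 0, "hand": 1}
  ]
}}

```text
t: 12.78
eef_pos: [0.5418, 0.201, 0.3131]
ee_rot: [2.475, 1.57, -2.463]
force: [-0.1, -1.0, -2.5]
width: 0.0158
```

```bash
python3 - <<'E'
from h import *
s=status.get_state();print(s['eef_pos'],s['force'],s['moment'],s['width'])
f=viewer.grab_frame('scene');I=f[:,:,::-1].copy();cv2.imwrite('pics/s13.png',cv2.resize(I[130:280,180:400],None,fx=3.5,fy=3.5,interpolation=cv2.INTER_CUBIC))
E
```

```text
[0.54182048 0.20103532 0.31308313] [-0.10231893 -1.02443415 -2.48555243] [ 0.06872226 -0.10296415 -0.0202393 ] 0.01577853442567488
```

View pics/s13.png

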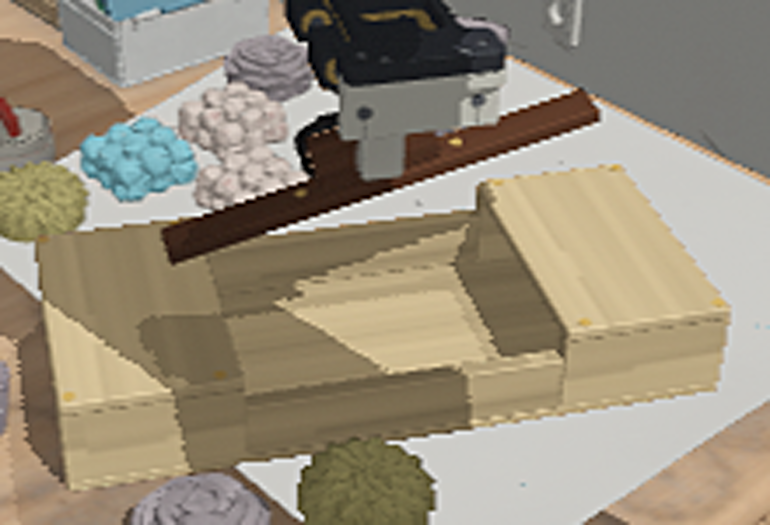

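Call:
{"fn": "apply_moves", "kwargs": {
  "commands": [
    {"dx": 0, "dy": 0, "dz": -8, "spin": 0, "hand": 1},
    {"dx": 0, "dy": 0, "dz": -9, "spin": 0, "hand": 1},
    {"dx": 0, "dy": 0, "dz": -6, "spin": 0, "hand": 1},
    {"dx": 0, "dy": 0, "dz": -3, "spin": 0, "hand": 1},
    {"dx": 0, "dy": 0, "dz": -1, "spin": 0, "hand": 1}
  ],
  "grip_force": 4
}}

```text
t: 13.45
eef_pos: [0.5418, 0.2004, 0.2862]
ee_rot: [2.553, 1.57, -2.386]
force: [0.3, -0.1, -1.9]
width: 0.0163
```

Call:
{"fn": "apply_moves", "kwargs": {
  "commands": [
    {"dx": 0, "dy": 0, "dz": -1, "spin": 0, "hand": 1},
    {"dx": 0, "dy": 0, "dz": -1, "spin": 0, "hand": 1},
    {"dx": 0, "dy": 0, "dz": -1, "spin": 0, "hand": 1},
    {"dx": 0, "dy": 0, "dz": -1, "spin": 0, "hand": 1},
    {"dx": 0, "dy": 0, "dz": -1, "spin": 0, "hand": 1}
  ]
}}

```text
t: 14.08
eef_pos: [0.5418, 0.2004, 0.2814]
ee_rot: [-1.172, 1.571, 0.173]
force: [0.3, -0.1, -2.6]
width: 0.0163
```

Call:
{"fn": "apply_moves", "kwargs": {
  "commands": [
    {"dx": 0, "dy": 0, "dz": -1, "spin": 0, "hand": 1},
    {"dx": 0, "dy": 0, "dz": -1, "spin": 0, "hand": 1},
    {"dx": 0, "dy": 0, "dz": -1, "spin": 0, "hand": 1},
    {"dx": 0, "dy": 0, "dz": -1, "spin": 0, "hand": 1},
    {"dx": 0, "dy": 0, "dz": -1, "spin": 0, "hand": 1}
  ]
}}

```text
t: 14.7
eef_pos: [0.5418, 0.2004, 0.2764]
ee_rot: [2.021, 1.571, -2.918]
force: [-0.4, -0.8, -1.1]
width: 0.016
```

```bash
python3 - <<'E'
from h import *
s=status.get_state();print(s['eef_pos'],s['force'],s['moment'],s['width'])
f=viewer.grab_frame('scene');I=f[:,:,::-1].copy();cv2.imwrite('pics/s14.png',cv2.resize(I[130:280,180:400],None,fx=3.5,fy=3.5,interpolation=cv2.INTER_CUBIC))
E
```

```text
[0.54177679 0.20039193 0.27638517] [-0.37290186 -0.82437475 -1.14610081] [ 0.02342743 -0.12540155 -0.01409586] 0.015980597308359462
```

View pics/s14.png

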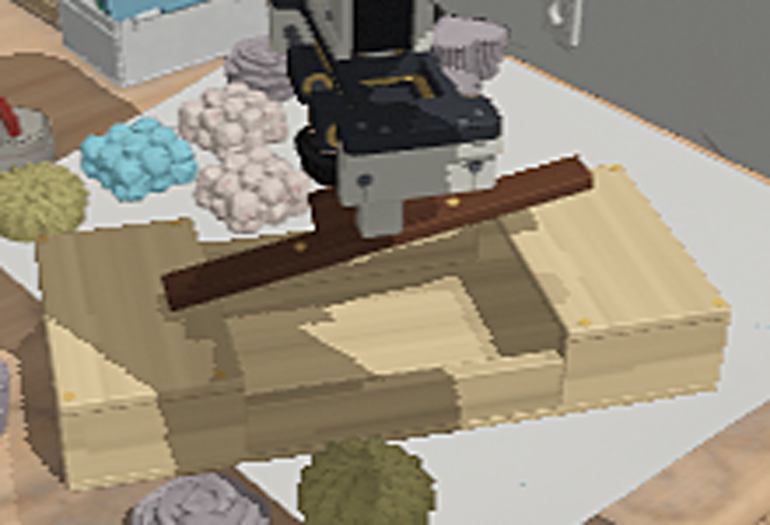

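The a end is resting on deck a at about (172,305) and the wrist force has changed by less than 1.5 N. The bar is turning back, so I'll continue.

Call:
{"fn": "apply_moves", "kwargs": {
  "commands": [
    {"dx": 0, "dy": 0, "dz": -1.2, "spin": 0, "hand": 1},
    {"dx": 0, "dy": 0, "dz": -1.2, "spin": 0, "hand": 1},
    {"dx": 0, "dy": 0, "dz": -1.2, "spin": 0, "hand": 1},
    {"dx": 0, "dy": 0, "dz": -1.2, "spin": 0, "hand": 1},
    {"dx": 0, "dy": 0, "dz": -1.2, "spin": 0, "hand": 1}
  ]
}}

```text
t: 15.38
eef_pos: [0.5418, 0.2004, 0.2704]
ee_rot: [2.683, 1.571, -2.255]
force: [0.2, -0.4, -1.9]
width: 0.0157
```

Call:
{"fn": "apply_moves", "kwargs": {
  "commands": [
    {"dx": 0, "dy": 0, "dz": -1.2, "spin": 0, "hand": 1},
    {"dx": 0, "dy": 0, "dz": -1.2, "spin": 0, "hand": 1},
    {"dx": 0, "dy": 0, "dz": -1.2, "spin": 0, "hand": 1},
    {"dx": 0, "dy": 0, "dz": -1.2, "spin": 0, "hand": 1},
    {"dx": 0, "dy": 0, "dz": -1.2, "spin": 0, "hand": 1}
  ]
}}

```text
t: 16.0
eef_pos: [0.5418, 0.2004, 0.2644]
ee_rot: [-2.711, 1.571, -1.366]
force: [-0.5, -0.5, -2.6]
width: 0.0162
```

Call:
{"fn": "apply_moves", "kwargs": {
  "commands": [
    {"dx": 0, "dy": 0, "dz": -1, "spin": 0, "hand": 1},
    {"dx": 0, "dy": 0, "dz": -1, "spin": 0, "hand": 1},
    {"dx": 0, "dy": 0, "dz": -1, "spin": 0, "hand": 1},
    {"dx": 0, "dy": 0, "dz": -1, "spin": 0, "hand": 1},
    {"dx": 0, "dy": 0, "dz": -1, "spin": 0, "hand": 1}
  ]
}}

```text
t: 16.62
eef_pos: [0.5418, 0.2004, 0.2594]
ee_rot: [-0.107, 1.571, 1.237]
force: [-0.6, -0.0, -1.8]
width: 0.0161
```

```bash
python3 - <<'E'
from h import *
s=status.get_state();print(s['eef_pos'],s['force'],s['moment'],s['width'])
f=viewer.grab_frame('scene');I=f[:,:,::-1].copy();cv2.imwrite('pics/s15.png',cv2.resize(I[130:280,180:400],None,fx=3.5,fy=3.5,interpolation=cv2.INTER_CUBIC))
E
```

```text
[0.54177215 0.20040332 0.25939406] [-0.56530306 -0.02113666 -1.84063453] [0.08796726 0.00723134 0.03968893] 0.01609487932449487
```

View pics/s15.png

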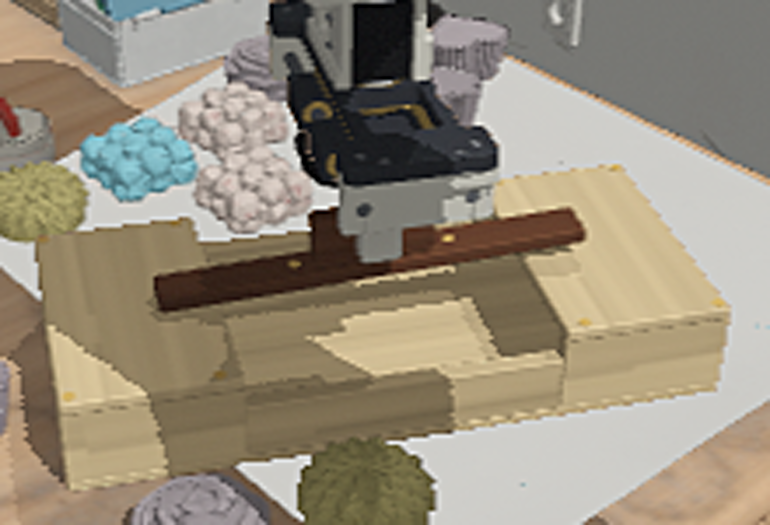

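It is nearly level, with a tilt of about 0.06 rad and the a end just resting. I'll lower it the last few millimetres.

Call:
{"fn": "apply_moves", "kwargs": {
  "commands": [
    {"dx": 0, "dy": 0, "dz": -1, "spin": 0, "hand": 1},
    {"dx": 0, "dy": 0, "dz": -1, "spin": 0, "hand": 1},
    {"dx": 0, "dy": 0, "dz": -1, "spin": 0, "hand": 1},
    {"dx": 0, "dy": 0, "dz": -1, "spin": 0, "hand": 1},
    {"dx": 0, "dy": 0, "dz": -1, "spin": 0, "hand": 1}
  ]
}}

```text
t: 17.3
eef_pos: [0.5418, 0.2004, 0.2544]
ee_rot: [-1.069, 1.571, 0.276]
force: [-1.6, 0.1, 5.2]
width: 0.0158
```

Call:
{"fn": "apply_moves", "kwargs": {
  "commands": [
    {"dx": 0, "dy": 0, "dz": -0.5, "spin": 0, "hand": 1},
    {"dx": 0, "dy": 0, "dz": -0.5, "spin": 0, "hand": 1},
    {"dx": 0, "dy": 0, "dz": -0.5, "spin": 0, "hand": 1},
    {"dx": 0, "dy": 0, "dz": 0, "spin": 0, "hand": 1},
    {"dx": 0, "dy": 0, "dz": 0, "spin": 0, "hand": 1}
  ]
}}

```text
t: 17.92
eef_pos: [0.5417, 0.2005, 0.2537]
ee_rot: [-0.779, 1.57, 0.566]
force: [-3.2, 0.8, 5.4]
width: 0.0158
```

```bash
python3 - <<'E'
from h import *
s=status.get_state();print(s['eef_pos'],s['force'],s['moment'],s['width'])
f=viewer.grab_frame('scene');I=f[:,:,::-1].copy();cv2.imwrite('pics/s16.png',cv2.resize(I[180:230,215:350],None,fx=5.9,fy=5.9,interpolation=cv2.INTER_CUBIC))
E
```

```text
[0.54174819 0.20053357 0.25367574] [-3.21349551  0.80340765  5.42190578] [ 0.03953099  1.1036587  -0.02031679] 0.015818584763140214
```

View pics/s16.png

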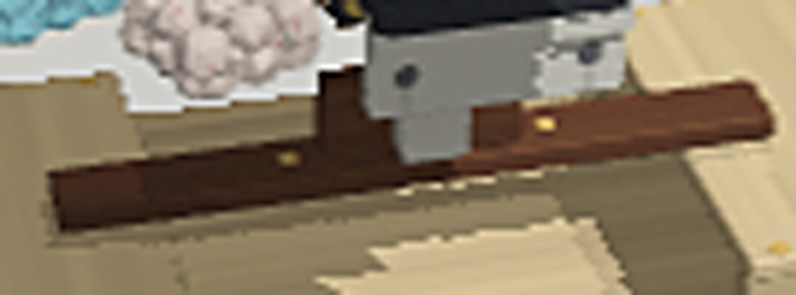

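Call:
{"fn": "apply_moves", "kwargs": {
  "commands": [
    {"dx": 0, "dy": 0, "dz": 0.5, "spin": 0, "hand": 1},
    {"dx": 0, "dy": 0, "dz": 0.5, "spin": 0, "hand": 1},
    {"dx": 0, "dy": 0, "dz": 0.5, "spin": 0, "hand": 1},
    {"dx": 0, "dy": 0, "dz": 0, "spin": 0, "hand": 1},
    {"dx": 0, "dy": 0, "dz": 0, "spin": 0, "hand": 1}
  ]
}}

```text
t: 18.6
eef_pos: [0.5418, 0.2004, 0.2543]
ee_rot: [2.529, 1.571, -2.41]
force: [-0.8, 0.5, -1.8]
width: 0.016
```

```bash
python3 - <<'E'
from h import *
s=status.get_state();print(s['eef_pos'],s['force'],s['moment'],s['width'])
e=s['eef_pos'];C=cam('scene');g=lambda p:(np.array(p)+.5)/5.9-.5+[215,180]
a=plane(C,g((65,232)),e,-.013);b=plane(C,g((765,140)),e,-.013);print(a,b,np.arctan2(b[1]-a[1],a[0]-b[0]))
f=viewer.grab_frame('scene');I=f[:,:,::-1].copy();cv2.imwrite('pics/s17.png',cv2.resize(I[180:230,215:350],None,fx=5.9,fy=5.9,interpolation=cv2.INTER_CUBIC))
E
```

```text
[0.54176611 0.20037292 0.25432701] [-0.84856399  0.45082446 -1.75471647] [ 0.08009413 -0.02071857 -0.00165993] 0.016038191927654162
[123.6669025  60.3262405] [-119.97822047   59.17449887] -0.004727092577132246
```

View pics/s17.png

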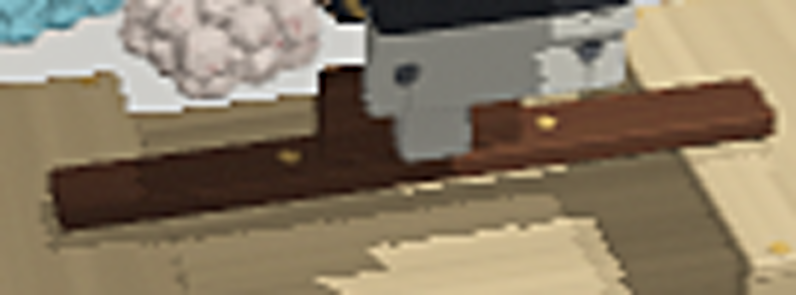

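The bar is level across both decks, about -0.005 rad, and the contact has been relieved. I'll grip firmly and lift straight up.

Call:
{"fn": "apply_moves", "kwargs": {
  "commands": [
    {"dx": 0, "dy": 0, "dz": 0, "spin": 0, "hand": 1},
    {"dx": 0, "dy": 0, "dz": 0, "spin": 0, "hand": 1},
    {"dx": 0, "dy": 0, "dz": 2, "spin": 0, "hand": 1},
    {"dx": 0, "dy": 0, "dz": 6, "spin": 0, "hand": 1},
    {"dx": 0, "dy": 0, "dz": 12, "spin": 0, "hand": 1}
  ],
  "grip_force": 35
}}

```text
t: 19.27
eef_pos: [0.5417, 0.2003, 0.2748]
ee_rot: [2.468, 1.57, -2.47]
force: [-0.9, 0.4, -2.2]
width: 0.0159
```

Call:
{"fn": "apply_moves", "kwargs": {
  "commands": [
    {"dx": 0, "dy": 0, "dz": 16, "spin": 0, "hand": 1},
    {"dx": 0, "dy": 0, "dz": 18, "spin": 0, "hand": 1},
    {"dx": 0, "dy": 0, "dz": 18, "spin": 0, "hand": 1},
    {"dx": 0, "dy": 0, "dz": 18, "spin": 0, "hand": 1},
    {"dx": 0, "dy": 0, "dz": 16, "spin": 0, "hand": 1}
  ]
}}

```text
t: 19.9
eef_pos: [0.5417, 0.2004, 0.3624]
ee_rot: [-0.706, 1.569, 0.639]
force: [0.9, -0.5, -2.9]
width: 0.0157
```

Call:
{"fn": "apply_moves", "kwargs": {
  "commands": [
    {"dx": 0, "dy": 0, "dz": 14, "spin": 0, "hand": 1},
    {"dx": 0, "dy": 0, "dz": 8, "spin": 0, "hand": 1},
    {"dx": 0, "dy": 0, "dz": 4, "spin": 0, "hand": 1},
    {"dx": 0, "dy": 0, "dz": 0, "spin": 0, "hand": 1},
    {"dx": 0, "dy": 0, "dz": 0, "spin": 0, "hand": 1}
  ]
}}

```text
t: 20.52
eef_pos: [0.5417, 0.2004, 0.3858]
ee_rot: [2.329, 1.57, -2.61]
force: [0.1, 0.3, -2.6]
width: 0.016
```

Call:
{"fn": "apply_moves", "kwargs": {
  "commands": [
    {"dx": 0, "dy": 0, "dz": 0, "spin": 0, "hand": 1},
    {"dx": 0, "dy": 0, "dz": 0, "spin": 0, "hand": 1},
    {"dx": 0, "dy": 0, "dz": 0, "spin": 0, "hand": 1},
    {"dx": 0, "dy": 0, "dz": 0, "spin": 0, "hand": 1},
    {"dx": 0, "dy": 0, "dz": 0, "spin": 0, "hand": 1}
  ]
}}

```text
t: 21.15
eef_pos: [0.5418, 0.2004, 0.3865]
ee_rot: [-0.371, 1.571, 0.974]
force: [-0.5, 0.5, -2.5]
width: 0.0157
```

```bash
python3 - <<'E'
from h import *
s=status.get_state();print(s['t'],s['eef_pos'],s['force'],s['width'],abs(s['qd']).max())
f=viewer.grab_frame('scene');I=f[:,:,::-1].copy();cv2.imwrite('pics/s18r.png',I);cv2.imwrite('pics/s18.png',cv2.resize(I[80:290,170:400],None,fx=2.8,fy=2.8,interpolation=cv2.INTER_CUBIC))
f=viewer.grab_frame('top');cv2.imwrite('pics/t18.png',f[:,:,::-1])
E
```

```text
21.15 [0.54175104 0.20040753 0.38646407] [-0.51024688  0.52557593 -2.49119021] 0.015673345216816483 0.0014221664550245778
```

View pics/s18.png

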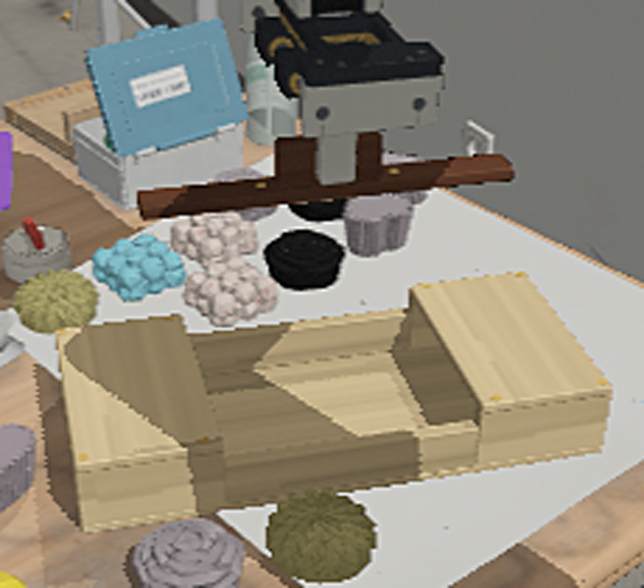

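View pics/t18.png

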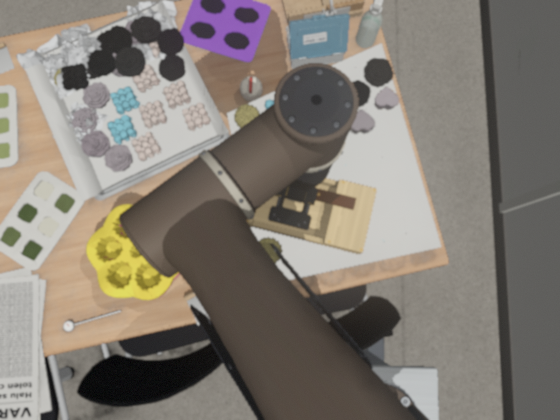

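Now I'll measure the tilt and height, and check the caddy and soaps against the first scene picture.

```bash
python3 - <<'E'
from h import *
s=status.get_state();e=s['eef_pos'];C=cam('scene');g=lambda p:(np.array(p)+.5)/2.8-.5+[170,80]
a=plane(C,g((143,217)),e,-.013);b=plane(C,g((510,180)),e,-.013);print(a,b,np.arctan2(b[1]-a[1],a[0]-b[0]))
a=plane(C,g((262,186)),e,0);b=plane(C,g((414,171)),e,0);print('dots',a,b)
A=cv2.imread('pics/scene0.png').astype(np.float32);B=cv2.imread('pics/s18r.png').astype(np.float32)
def sh(x0,y0,x1,y1):
    p,q=[cv2.Laplacian(cv2.cvtColor(i[y0:y1,x0:x1],cv2.COLOR_BGR2GRAY),cv2.CV_32F) for i in(A,B)]
    return cv2.phaseCorrelate(p,q,cv2.createHanningWindow(p.shape[::-1],cv2.CV_32F))
for n,r in dict(olive=(262,252,308,292),rose=(212,260,262,304),heart=(145,228,187,266),deckb=(320,172,392,250),caddy_near=(195,235,350,275)).items(): print(n,sh(*r))
E
```

```text
[124.0704912  194.68840498] [-121.60162431  192.53878726] -0.008749722634989599
dots [ 44.64663058 200.78620876] [-58.29465801 199.98335842]
olive ((0.08315814672312527, 0.012873462288997217), 1.0289135423799356)
rose ((0.615069407767681, 0.9640261408862685), 0.5153399234347873)
heart ((-0.7534224409874071, 0.25110483487813084), 0.6066778069072299)
deckb ((0.5480706603557621, -0.11599679880364988), 0.7033454573816723)
caddy_near ((0.11480581592573458, -0.052485360202663145), 0.8001234047114849)
```

```bash
python3 -c "
from station import arm,status
print(arm.job_done());print(status.get_state()['t'])"
```

```text
the job is handed in; nothing more can be done
None
the job is handed in; nothing more can be done
```

The bar is out of the caddy, held level and still about 13 cm above the decks, and the job is handed in at about 21 s. No verdict is reported.

**How it was done:**
- I pinched the rib and slid the bar under deck a.
- Raising it with a light 4–5 N grip let it pivot about 0.23 rad against that deck's edge, with about 1 N of contact.
- I drew it out over deck b with its b end up first.
- To level it, I lowered it gently across both deck tops. I then gripped it at 35 N and lifted it straight up.

**Last checks:**
- **Height and level:** the underside is at about 193 mm and the tilt is about 0.01 rad. The finger opening is 15.7 mm, with the bar's weight on the wrist.
- **Motion:** joint speeds were close to zero.
- **Caddy and soaps:** the caddy and olive soap matched the first picture within about half a pixel. The rose soap shifted about 1 pixel and the heart about 0.8, with weaker matches. I put that down to the changed shadows, because the arm never came near those two soaps.

**One excess:** while levelling I pressed the bar on the deck tops about 1 mm too far, which put roughly 7 N on the decks for under 2 s. I backed off straight away.

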